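Stack wooden slats crosswise to dry

TASK

Stack the four loose wooden slats crosswise on the drying board so that air can get round them: lay two across the two fixed battens, one near each end of the battens, then two more on top of those, running the same way as the battens and straight above them, so that the slats make a neat, square, open tower centred on the board. Do not knock over or push away the ink jar and the small cup.

Things in the scene. Friction and masses are not known exactly. Their poses are not given: they have to be found in the camera images.
- board: white drying board, 190 x 190 mm and 12 mm thick, fixed to the table, with two wooden battens fixed on it. Each batten is 150 mm long, 28 mm wide and 18 mm high and runs along the board's x, centred at y = +50 mm and y = -50 mm; their tops are 30 mm above the table. Origin: centre of the board's underside, z up
- slat_a: loose plain wooden slat 150 mm long, 28 mm wide, 18 mm thick, about 45 g, one of four alike; starts lying flat on the table. Origin at its centre; x along its length, y across its width, z through its thickness
- slat_b: loose plain wooden slat 150 mm long, 28 mm wide, 18 mm thick, about 45 g, one of four alike; starts lying flat on the table. Origin at its centre; x along its length, y across its width, z through its thickness
- slat_c: loose plain wooden slat 150 mm long, 28 mm wide, 18 mm thick, about 45 g, one of four alike; starts lying flat on the table. Origin at its centre; x along its length, y across its width, z through its thickness
- slat_d: loose plain wooden slat 150 mm long, 28 mm wide, 18 mm thick, about 45 g, one of four alike; starts lying flat on the table. Origin at its centre; x along its length, y across its width, z through its thickness
- ink: closed black ink jar, 46 mm diameter, 62 mm high, loose, standing among the slats; leave it alone. Origin: centre of its underside, z up
- cup: small open orange plastic cup, 48 mm rim diameter, 52 mm high, loose, standing among the slats; leave it alone. Origin: centre of its underside, z up
Not all that is in view belongs to the job. What is shaped like the slat_d but blue or turquoise is not meant.

How it is judged:
By the outcome, as a careful person would: the job done as asked, in the order asked, and still so for the second after the job is handed in, with the robot touching nothing.
It also fails if it takes over 69 s, if anything falls off the work surface, if the arm or the gripper's body presses on something with over 40 N, if the wrist force passes 120 N, or if a joint passes its speed limit or range.

ROBOT

A 7-joint arm with a two-finger parallel gripper is mounted at the origin on the work surface. World frame = base frame: x ahead of the robot, y to its left, z up, the work surface at z = 0. Lengths are in m, angles in rad, forces in N, time in s.
With the tool pointing down it reaches from about 0.35 to 0.775 m from the base axis. Payload 3.1 kg.
Tool frame: the origin (TCP) lies on the centre line of the jaws, within the pads' length; the fingertips stand 25 mm ahead of it and the grasp point (between the pads) lies 6 mm ahead of it (tcp_to_tips is the z of the fingertips in the tool frame, in m); z points along the fingers, y is the direction in which the jaws open and shut (so a half turn about z gives the same grasp; the last joint's range is limited). The gripper opens to 85 mm and grips with 20 to 120 N. Pads are 22 mm wide; open, the fingers measure 114 mm over their backs; the gripper's body (76 mm by 85 mm) begins 54 mm behind the grasp point. The pads swing forward as they close: fully open they stand 13 mm farther back than shut.
Start: joints at [1.2, 0.311, 0.014, 1.512, -0.004, 1.319, -0.027], TCP at [0.178, -0.521, 0.256] pointing down, gripper open.
Joint ranges: [-2.7, 2.7], [-0.3, 1.91], [-1.27, 1.3], [0.12, 2.57], [-1.44, 4.58], [0.2, 2.03], [-3.05, 3.05]. Speed limits (rad/s): [2.79, 2.79, 3.14, 3.14, 3.14, 3.14, 3.14].

INTERFACE

Orientations are given as a rotation vector (axis times angle).
In Python, from workcell import * gives the robot as it stands.
- The arm moves only by the shell command python3 -m creep 'ROWS' [FORCE]. ROWS is JSON, a list that holds one entry, the list of rows, each a list of 7 numbers: the finger opening in mm, from 0 to 85.4, then the shift along the tool's x, y, z in mm, then the turn, a rotation vector about the tool's x, y, z in rad. In form: [[[gripper, dx, dy, dz, rx, ry, rz], ...]]. A call has 1 to 12 rows; each row shifts and turns the commanded pose from where the row before left it, along the tool's axes as they then stand; what a row does not reach is not made up. A row lasts 1/8 s, in which the tool goes at most 62.5 mm and 10.7 degrees, less where a joint would pass 70% of its speed; a pose out of reach is approached as far as the arm can. A call with a gripper value outside its range is refused whole. The fingers move at their own pace and stop on an object; FORCE is the grip in N (left out, the last holds). Time passes only in rows, so rows that do not move let the fingers close. It gives the time, the measured TCP pose, the force and the opening at its end, in the units of the state.
- state(): the state, without advancing time (a new reading comes with each control period).
- read_camera(name): name is "side" or "top"; returns a dict with "frame" (420x560x3 uint8, blue, green, red), "K" (3x3 intrinsics, pixels), "k1" (the pictures are not rectified: a ray, as slopes to the right and down, at radius r is drawn at 1 + k1 r^2 times it, then the intrinsics apply), "camera_from_world" (4x4, takes a point from world to camera coordinates). Camera axes: x right, y down, z forward; pixel columns grow to the right and rows downward; lengths in m; the calibration is good to about 2 mm. A picture is of the moment at which its call begins. There is no depth.
- finish_job(): hands the job in, once; it reports no verdict.
Trained networks look in the newest picture that a camera, given by its name, has taken for a name from the list of things; names that differ only in an ending like _2 or _b are one class to them, and where a whole thing is asked for, a point or a joint stands for the part that bears it (a point fixed in the world has none). Each returns a list of dicts, best first, with "confidence" (0 to 1); they miss things now and then, are a little off and sometimes report something else, mostly with a low value. They report only what shows in the picture. A call takes as long as a camera call. They do not tell look-alikes from the thing itself.
- search_frame(camera, target): "position" ([x, y, z] in m, in world coordinates, good to about 4 mm: the middle of the surface that is visible of it).
- masks_of(camera, target): "pixels" (420x560 bool, what is visible of it).
The state is a dict: "time": time; "joint_positions": joint angles; "joint_vel": joint speeds; "tau": joint torques, N m; "tcp_pos": TCP position; "ee_rot": TCP orientation; "ft_force": force on the tool from outside, world axes, zero at the start; "moment": the same for the moment, N m; "gripper_width": opening from 0.0 (shut) to 1.0 (fully open).
Only numpy, scipy, OpenCV 4.12 (cv2) and the standard library are available. Lean on these libraries where they do the work, as an engineer would, in place of code of your own. Each camera call takes 0.05 s, during which the arm holds its last target. There are 200 camera calls.

## Working session

There is one attempt and no reset: what is moved stays moved. The work goes in short steps, Python scripts to look and compute and a shell command to move; the robot and the scene stay as the last step left them, time stands still between calls to the robot, and variables do not carry over. Pictures are saved under pics/ and viewed, about 8 in all and at most 12, crops included, and the job is handed in when it is done.

```bash
mkdir -p pics; ls; cat > h.py <<'E'
from workcell import *
import numpy as np, cv2
from scipy.spatial.transform import Rotation as R
def ray(c,uv):
    d=np.array([c["k1"],0,0,0,0],float)
    p=cv2.undistortPoints(np.array(uv,float).reshape(-1,1,2),c["K"],d).reshape(-1,2)
    T=np.array(c["camera_from_world"]);Rm=T[:3,:3];o=-Rm.T@T[:3,3]
    return o,np.c_[p,np.ones(len(p))]@Rm
def onz(c,uv,z):
    o,d=ray(c,uv); return o+d*((z-o[2])/d[:,2])[:,None]
def proj(c,P):
    T=np.array(c["camera_from_world"]);r,_=cv2.Rodrigues(T[:3,:3])
    return cv2.projectPoints(np.array(P,float).reshape(-1,1,3),r,T[:3,3],c["K"],np.array([c["k1"],0,0,0,0],float))[0].reshape(-1,2)
E
python3 - <<'E'
from h import *
s=state();print({k:np.round(v,3) for k,v in s.items()})
for n in("top","side"):
    c=read_camera(n);c["K"]=np.array(c["K"]);cv2.imwrite(f"pics/{n}1.png",c["frame"])
    print(n,c["K"].round(1).tolist(),c["k1"],np.round(c["camera_from_world"],3).tolist())
    for t in("slat_a","ink","cup","board"):
        for d in search_frame(n,t): 
            p=d["position"];print(t,np.round(p,3),round(d["confidence"],2),proj(c,p).round())
E
```

```text
pics
{'time': np.float64(0.0), 'joint_positions': array([ 1.2  ,  0.312,  0.014,  1.513, -0.004,  1.319, -0.027]), 'joint_vel': array([ 0.002,  0.001,  0.   , -0.001, -0.   , -0.001,  0.001]), 'tau': array([-0.0000e+00, -3.7991e+01,  1.4600e-01, -2.3059e+01,  1.2000e-02,
        1.3000e-02, -0.0000e+00]), 'tcp_pos': array([ 0.177, -0.52 ,  0.255]), 'ee_rot': array([-3.097e+00, -5.140e-01,  1.000e-03]), 'ft_force': array([-0.132, -0.262, -0.554]), 'moment': array([-0.059, -0.013,  0.007]), 'gripper_width': np.float64(1.0)}
top [[426.9, 0.0, 283.4], [0.0, 426.9, 209.8], [0.0, 0.0, 1.0]] -0.09620708774905562 [[0.018, -1.0, -0.021, -0.1], [-0.999, -0.017, -0.036, 0.427], [0.036, 0.022, -0.999, 1.057], [0.0, 0.0, 0.0, 1.0]]
slat_a [ 0.302 -0.324  0.018] 0.78 [[376. 262.]]
slat_a [ 0.443 -0.483  0.015] 0.77 [[440. 206.]]
slat_a [ 0.519 -0.122  0.019] 0.76 [[296. 173.]]
slat_a [ 0.435 -0.117  0.017] 0.74 [[293. 207.]]
slat_a [ 0.649 -0.103  0.017] 0.7 [[289. 121.]]
slat_a [ 0.538 -0.302  0.019] 0.7 [[369. 167.]]
slat_a [0.349 0.069 0.022] 0.68 [[217. 241.]]
slat_a [0.243 0.252 0.018] 0.62 [
[... 219 characters left out ...]
999560930949349 [[-0.974, -0.225, 0.02, 0.422], [-0.186, 0.75, -0.635, 0.178], [0.128, -0.622, -0.773, 0.829], [0.0, 0.0, 0.0, 1.0]]
slat_a [ 0.443 -0.471  0.018] 0.93 [[319. 109.]]
slat_a [ 0.298 -0.314  0.023] 0.9 [[366. 155.]]
slat_a [0.351 0.079 0.02 ] 0.87 [[317. 291.]]
slat_a [ 0.647 -0.09   0.017] 0.78 [[200. 198.]]
slat_a [0.236 0.242 0.016] 0.77 [[366. 390.]]
slat_a [ 0.434 -0.105  0.015] 0.66 [[294. 211.]]
slat_a [ 0.522 -0.107  0.02 ] 0.59 [[256. 202.]]
slat_a [ 0.534 -0.286  0.019] 0.57 [[270. 148.]]
ink [ 0.642 -0.271  0.044] 0.73 [[226. 137.]]
cup [ 0.44  -0.282  0.034] 0.97 [[307. 151.]]
cup [ 0.521 -0.106  0.021] 0.44 [[256. 202.]]
board [0.528 0.278 0.016] 0.67 [[193. 371.]]
```

```bash
python3 -c "
import cv2;a=cv2.imread('pics/top1.png');cv2.imwrite('pics/top1b.png',cv2.resize(a,(800,600),interpolation=3))"
```

```text
(no output)
```

View pics/top1b.png

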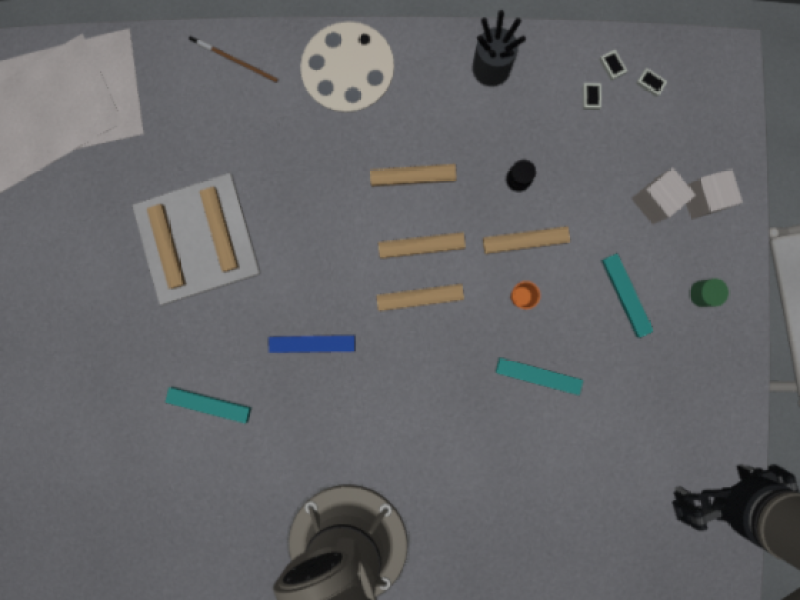

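View pics/side1.png

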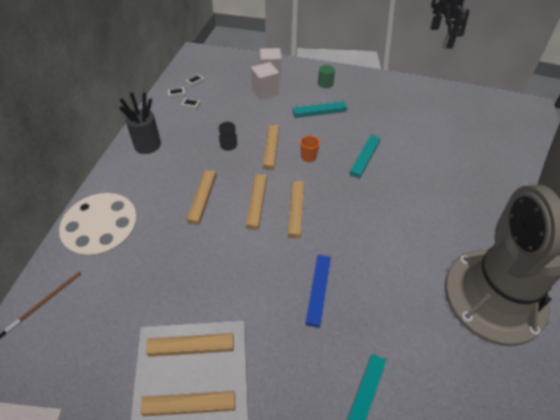

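The four wooden slats show at (413,175), (421,246), (420,297) and (526,240) in the 800-wide top picture. The other slat-shaped things, blue at (312,344) and turquoise at (208,405), (540,376) and (628,295), are not meant. The ink jar is at (521,176), the cup at (525,296), and the board at (195,238) with its two battens. Next I fit the poses by colour and silhouette.

```bash
cat >> h.py <<'E'
from scipy.optimize import least_squares
L,W,H=.150,.028,.018
def hull(c,x,y,a,z0,dz=H):
    P=np.array([[i*L/2,j*W/2,0] for i in(-1,1) for j in(-1,1)]);P=R.from_rotvec([0,0,a]).apply(P)+[x,y,0]
    q=proj(c,np.r_[P+[0,0,z0],P+[0,0,z0+dz]]).astype(np.float32); return cv2.convexHull(q)
def mom(m):
    s=m["m00"];return np.array([m["m10"]/s,m["m01"]/s,m["mu20"]/s,m["mu11"]/s,m["mu02"]/s])
def blobs(c):
    f=cv2.cvtColor(c["frame"],cv2.COLOR_BGR2HSV)
    m=cv2.inRange(f,(8,70,70),(28,255,255))
    n,l,st,ce=cv2.connectedComponentsWithStats(m)
    return [(l==i).astype(np.uint8) for i in range(1,n) if st[i,4]>250]
def fit(cs,ms,p0,z0):
    def f(p):
        r=[]
        for c,m in zip(cs,ms):
            d=mom(cv2.moments(hull(c,*p,z0)))-mom(cv2.moments(m,True)); d[2:]/=30; r.append(d)
        return np.concatenate(r)
    s=least_squares(f,p0,x_scale=[.01,.01,.1],diff_step=1e-3); return s.x,np.abs(s.fun).max()
def near(c,p,bs):
    q=proj(c,p)[0]
    return min(bs,key=lambda b:np.hypot(*(mom(cv2.moments(b,True))[:2]-q)))
E
cat > m.py <<'E'
from h import *
C=[read_camera(n) for n in("top","side")]
B=[blobs(c) for c in C];print([len(b) for b in B])
G={'s1':(.649,-.10,.009,1.5),'s2':(.519,-.115,.009,1.5),'s3':(.435,-.11,.009,1.5),'s4':(.536,-.295,.009,1.5),'b1':(.56,.24,.021,.3),'b2':(.53,.33,.021,.3)}
for k,g in G.items():
    z0=.012 if k[0]=='b' else 0
    ms=[near(c,g[:3],b) for c,b in zip(C,B)]
    for sel in([0],[1],[0,1]):
        x,e=fit([C[i] for i in sel],[ms[i] for i in sel],(g[0],g[1],g[3]),z0)
        print(k,sel,x.round(4),round(e,2))
print([d["position"] for n in("top","side") for t in("cup","ink") for d in search_frame(n,t)[:1]])
im=cv2.resize(C[0]["frame"][90:230,240:440],(800,560),interpolation=3);cv2.imwrite("pics/crop.png",im)
E
python3 m.py
```

```text
[7, 7]
s1 [0] [ 0.6492 -0.1023  1.653 ] 0.11
s1 [1] [ 0.6499 -0.1043  1.6565] 0.36
s1 [0, 1] [ 0.6494 -0.1032  1.6527] 0.39
s2 [0] [ 0.5245 -0.1191  1.7032] 0.23
s2 [1] [ 0.525  -0.1218  1.7001] 0.42
s2 [0, 1] [ 0.5247 -0.1202  1.7   ] 0.52
s3 [0] [ 0.4337 -0.1185  1.7209] 0.21
s3 [1] [ 0.4337 -0.1204  1.715 ] 0.56
s3 [0, 1] [ 0.4337 -0.1193  1.7188] 0.59
s4 [0] [ 0.5369 -0.3016  1.7242] 0.32
s4 [1] [ 0.5372 -0.3046  1.7179] 0.35
s4 [0, 1] [ 0.5369 -0.3026  1.7219] 0.53
b1 [0] [0.547  0.2373 0.3181] 0.34
b1 [1] [0.5475 0.2359 0.3129] 0.68
b1 [0, 1] [0.5473 0.2363 0.3138] 0.7
b2 [0] [0.516  0.3335 0.3214] 0.46
b2 [1] [0.5159 0.3311 0.3115] 0.72
b2 [0, 1] [0.5159 0.3318 0.312 ] 0.74
[[0.4451, -0.3006, 0.013], [0.6359, -0.2848, 0.0598], [0.4378, -0.2778, 0.0345], [0.6422, -0.2716, 0.0464]]
```

View pics/crop.png

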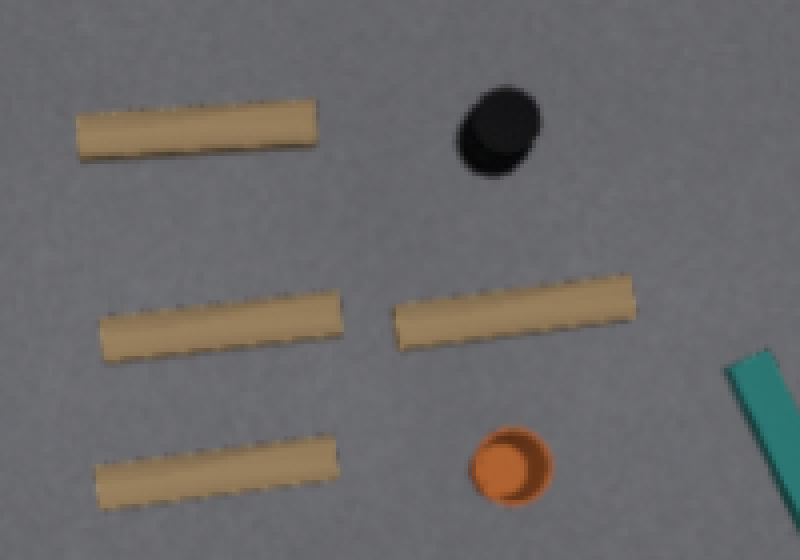

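The crop shows four wood-coloured slats in the top frame at about (289,122), (295,171), (295,208) and (368,168). The cup and jar stand right of them. Board centre comes out at about (0.5316, 0.284) with yaw 0.315. The batten spacing measures 100.5 mm against the given 100, so the fit holds.

```bash
cat > g.py <<'E'
# usage: g.py x y z yaw : shift (mm, tool axes now) and turn to reach it; also shift after turning
import sys
from h import *
x,y,z,a=map(float,sys.argv[1:5]);s=state()
T=R.from_rotvec(s["ee_rot"]);G=R.from_euler("z",a)*R.from_rotvec([np.pi,0,0])
d=(np.array([x,y,z])-s["tcp_pos"])*1000
t=(T.inv()*G).as_rotvec()
print("t",round(s["time"],2),"tcp",np.round(s["tcp_pos"],4),"psi",np.arctan2(*T.as_matrix()[[1,0],0]).round(3),"shift now",T.inv().apply(d).round(1),"turn",t.round(3),"shift after turn",G.inv().apply(d).round(1),"w",round(s["gripper_width"]*85.4,1),"F",s["ft_force"].round(1),"q",np.round(s["joint_positions"],2))
E
python3 g.py .537 -.303 .12 1.722
```

```text
t 0.8 tcp [ 0.1777 -0.5205  0.2563] psi 0.329 shift now [410.3 -89.8 136.3] turn [ 0.     0.    -1.393] shift after turn [160.9 388.  136.3] w 85.6 F [0.7 0.3 0.4] q [ 1.2   0.31  0.01  1.51 -0.    1.32 -0.03]
```

```bash
python3 -m creep '[[[60,41,-9,13.6,0,0,0],[60,41,-9,13.6,0,0,0],[60,41,-9,13.6,0,0,0],[60,41,-9,13.6,0,0,0],[60,41,-9,13.6,0,0,0],[60,41,-9,13.6,0,0,0],[60,41,-9,13.6,0,0,0],[60,41,-9,13.6,0,0,0],[60,41,-9,13.6,0,0,0],[60,41,-9,13.6,0,0,0],[60,0,0,0,0,0,-0.17],[60,0,0,0,0,0,-0.17]]]' 40; python3 -m creep '[[[60,0,0,0,0,0,-0.175],[60,0,0,0,0,0,-0.175],[60,0,0,0,0,0,-0.175],[60,0,0,0,0,0,-0.175],[60,0,0,0,0,0,-0.175],[60,0,0,0,0,0,-0.175],[60,0,0,0,0,0,0]]]'; python3 g.py .537 -.303 .03 1.722
```

```text
time: 2.3
tcp_pos: [0.5372, -0.3021, 0.1198]
ee_rot: [-2.963, -1.042, 0.001]
ft_force: [-0.5, -0.7, -0.4]
gripper_width: 0.703
time: 3.18
tcp_pos: [0.5365, -0.3032, 0.1202]
ee_rot: [-2.054, -2.377, -0.0]
ft_force: [-0.0, 0.2, 0.1]
gripper_width: 0.703
t 3.17 tcp [ 0.5365 -0.3032  0.1202] psi 1.717 shift now [ 0.1  0.5 90.2] turn [ 0.    -0.    -0.005] shift after turn [ 0.1  0.5 90.2] w 60.1 F [-0.   0.2  0.1] q [ 0.79  0.59 -0.46  1.49  0.28  1.12  0.42]
```

```bash
python3 -m creep '[[[60,0,0.5,30,0,0,0],[60,0,0,30,0,0,0],[60,0,0,20,0,0,0],[60,0,0,10,0,0,0],[60,0,0,0,0,0,0],[15,0,0,0,0,0,0],[15,0,0,0,0,0,0],[15,0,0,0,0,0,0],[15,0,0,0,0,0,0],[15,0,0,0,0,0,0]]]' 40; python3 g.py .5792 .2995 .14 1.886
```

```text
time: 4.42
tcp_pos: [0.5382, -0.3033, 0.0317]
ee_rot: [2.049, 2.378, 0.001]
ft_force: [-0.6, 0.1, 5.9]
gripper_width: 0.318
t 4.42 tcp [ 0.5382 -0.3033  0.0317] psi 1.719 shift now [ 589.9  129.7 -109. ] turn [ 0.002  0.002 -0.167] shift after turn [ 560.4  225.8 -108.3] w 27.1 F [-0.6  0.1  5.9] q [ 0.77  0.69 -0.42  1.57  0.33  0.95  0.39]
```

```bash
python3 -m creep '[[[15,0,0,-30,0,0,0],[15,0,0,-40,0,0,0],[15,0,0,-40,0,0,0],[15,50,11,0,0,0,0],[15,50,11,0,0,0,0],[15,50,11,0,0,0,0],[15,50,11,0,0,0,0],[15,50,11,0,0,0,0],[15,50,11,0,0,0,0],[15,50,11,0,0,0,0],[15,50,11,0,0,0,0],[15,50,11,0,0,0,0]]]'; python3 -m creep '[[[15,50,11,0,0,0,0],[15,50,11,0,0,0,0],[15,40,9,0,0,0,0],[15,0,0,0,0,0,-0.083],[15,0,0,0,0,0,-0.083],[15,0,0,0,0,0,0],[15,0,0,0,0,0,0]]]'; python3 g.py .5792 .2995 .0627 1.886
cat > m2.py <<'E'
# fit held/placed slat: x y yaw z0(bottom)
import sys
from h import *
x,y,a,z0=map(float,sys.argv[1:5])
C=[read_camera(n) for n in("top","side")]
for n,c in zip(("top","side"),C):
    cv2.imwrite(f"pics/{sys.argv[5]}_{n}.png",c["frame"])
    try:
        m=near(c,(x,y,z0+.009),blobs(c));print(n,m.sum(),[np.round(v,4) for v in fit([c],[m],(x,y,a),z0)])
    except Exception as e: print(n,e)
E
python3 m2.py .5792 .2995 1.886 .117 h1
```

```text
time: 5.92
tcp_pos: [0.5682, 0.158, 0.1397]
ee_rot: [-2.051, -2.379, 0.002]
ft_force: [1.6, -0.3, -0.7]
gripper_width: 0.314
time: 6.8
tcp_pos: [0.5785, 0.2994, 0.1399]
ee_rot: [-1.849, -2.54, 0.001]
ft_force: [-1.1, 0.8, -0.6]
gripper_width: 0.315
t 6.8 tcp [0.5785 0.2994 0.1399] psi 1.883 shift now [-0.1  0.8 77.2] turn [-0.001  0.    -0.003] shift after turn [-0.1  0.7 77.2] w 26.9 F [-1.1  0.8 -0.6] q [-0.15  0.67 -0.59  1.35  0.37  1.23 -0.45]
top 343 [array([0.5048, 0.2869, 2.6766]), np.float64(7.0693)]
side 2808 [array([0.5212, 0.3455, 3.0755]), np.float64(5.0552)]
```

```bash
python3 -c "
import cv2;a=cv2.imread('pics/h1_side.png')[200:420,60:360];cv2.imwrite('pics/h1c.png',cv2.resize(a,(800,587)))"
```

```text
(no output)
```

View pics/h1c.png

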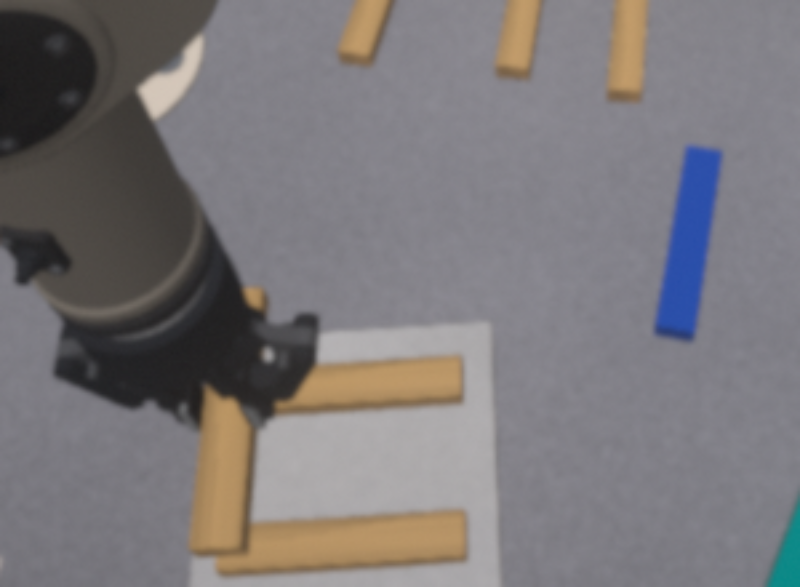

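The slat is held level (centre of the crop, about (225,450)) over the far ends of the battens. Lowering it now.

```bash
python3 -m creep '[[[15,0,0.7,30,0,0,-0.003],[15,0,0,25,0,0,0],[15,0,0,15,0,0,0],[15,0,0,5,0,0,0],[15,0,0,2,0,0,0],[15,0,0,0,0,0,0],[15,0,0,0,0,0,0]]]'; python3 g.py .5792 .2995 .0617 1.886
```

```text
time: 7.78
tcp_pos: [0.5798, 0.3004, 0.0642]
ee_rot: [1.843, 2.544, 0.002]
ft_force: [0.2, -0.5, -1.0]
gripper_width: 0.312
t 7.78 tcp [0.5798 0.3004 0.0642] psi 1.888 shift now [-0.7 -0.8  2.5] turn [ 0.002 -0.     0.002] shift after turn [-0.7 -0.8  2.5] w 26.6 F [ 0.2 -0.5 -1. ] q [-0.16  0.74 -0.56  1.43  0.42  1.09 -0.48]
```

```bash
python3 -m creep '[[[15,-0.7,-0.8,1.5,0,0,0],[15,0,0,1,0,0,0],[15,0,0,0,0,0,0]]]'; python3 g.py .5792 .2995 .0617 1.886
```

```text
time: 8.15
tcp_pos: [0.5789, 0.2991, 0.0617]
ee_rot: [1.843, 2.544, 0.0]
ft_force: [-2.3, -2.4, 4.3]
gripper_width: 0.315
t 8.15 tcp [0.5789 0.2991 0.0617] psi 1.888 shift now [0.2 0.4 0. ] turn [0.001 0.    0.002] shift after turn [0.2 0.4 0. ] w 26.9 F [-2.3 -2.4  4.3] q [-0.16  0.74 -0.56  1.43  0.42  1.08 -0.48]
```

```bash
python3 -m creep '[[[60,0,0,0,0,0,0],[60,0,0,0,0,0,0],[60,0,0,0,0,0,0],[60,0,0,-20,0,0,0],[60,0,0,-40,0,0,0],[60,0,0,-25,0,0,0],[60,0,0,0,0,0,0.093],[60,0,0,0,0,0,0.093],[60,0,0,0,0,0,0]]]'; python3 g.py .5247 -.1202 .1 1.700
```

```text
time: 9.28
tcp_pos: [0.5791, 0.2996, 0.1474]
ee_rot: [2.069, 2.363, 0.003]
ft_force: [-0.6, -0.1, -0.5]
gripper_width: 0.703
t 9.28 tcp [0.5791 0.2996 0.1474] psi 1.703 shift now [-409.  -109.4   46.9] turn [ 0.002 -0.001  0.003] shift after turn [-409.3 -108.    47.4] w 60.1 F [-0.6 -0.1 -0.5] q [-0.17  0.65 -0.55  1.35  0.34  1.23 -0.61]
```

```bash
python3 -m creep '[[[60,-45.4,-12.1,5.2,0,0,0],[60,-45.4,-12.1,5.2,0,0,0],[60,-45.4,-12.1,5.2,0,0,0],[60,-45.4,-12.1,5.2,0,0,0],[60,-45.4,-12.1,5.2,0,0,0],[60,-45.4,-12.1,5.2,0,0,0],[60,-45.4,-12.1,5.2,0,0,0],[60,-45.4,-12.1,5.2,0,0,0],[60,-45.4,-12.1,5.2,0,0,0],[60,0,0,0,0,0,0],[60,0,0,0,0,0,0]]]'; python3 g.py .5247 -.1202 .033 1.700; python3 m2.py .5792 .2995 1.886 .03 p1
```

```text
time: 10.65
tcp_pos: [0.5246, -0.1196, 0.0996]
ee_rot: [2.07, 2.363, 0.002]
ft_force: [-0.8, 1.3, -0.6]
gripper_width: 0.704
t 10.65 tcp [ 0.5246 -0.1196  0.0996] psi 1.703 shift now [-0.7 -0.1 66.6] turn [ 0.001 -0.001  0.003] shift after turn [-0.6 -0.  66.6] w 60.1 F [-0.8  1.3 -0.6] q [ 0.58  0.48 -0.52  1.74  0.28  0.99  0.09]
top 1736 [array([0.5412, 0.2839, 2.1933]), np.float64(6.2163)]
side 4176 [array([0.5365, 0.293 , 1.2477]), np.float64(12.9908)]
```

```bash
python3 -m creep '[[[60,-0.5,0,30,0,0,0],[60,0,0,22,0,0,0],[60,0,0,13,0,0,0],[60,0,0,1,0,0,0],[60,0,0,0,0,0,0],[15,0,0,0,0,0,0],[15,0,0,0,0,0,0],[15,0,0,0,0,0,0],[15,0,0,0,0,0,0]]]' 40; python3 g.py .4841 .2685 .14 1.886
python3 -c "
import cv2;a=cv2.imread('pics/p1_top.png')[110:220,80:200];cv2.imwrite('pics/p1c.png',cv2.resize(a,(648,594),interpolation=2))"
```

```text
time: 11.88
tcp_pos: [0.525, -0.1209, 0.0339]
ee_rot: [2.07, 2.361, 0.001]
ft_force: [-0.1, 0.2, 5.5]
gripper_width: 0.314
t 11.88 tcp [ 0.525  -0.1209  0.0339] psi 1.702 shift now [ 391.3   10.4 -106.4] turn [ 0.002  0.001 -0.184] shift after turn [ 382.9   81.8 -106.1] w 26.8 F [-0.1  0.2  5.5] q [ 0.55  0.57 -0.48  1.8   0.33  0.85  0.04]
```

View pics/p1c.png

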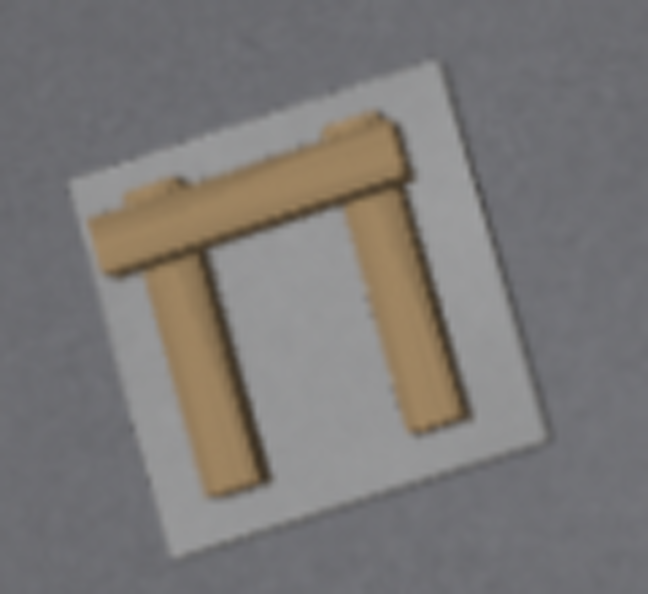

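```bash
python3 -m creep '[[[15,0,0,-30,0,0,0],[15,0,0,-40,0,0,0],[15,0,0,-36,0,0,0],[15,48.9,1.3,0,0,0,0],[15,48.9,1.3,0,0,0,0],[15,48.9,1.3,0,0,0,0],[15,48.9,1.3,0,0,0,0],[15,48.9,1.3,0,0,0,0],[15,48.9,1.3,0,0,0,0],[15,48.9,1.3,0,0,0,0],[15,48.9,1.3,0,0,0,0],[15,0,0,0,0,0,-0.092]]]'; python3 -m creep '[[[15,0,0,0,0,0,-0.092],[15,0,0,0,0,0,0],[15,0,0,0,0,0,0]]]'; python3 g.py .4841 .2685 .0659 1.886
python3 - <<'E'
from h import *
c=read_camera("top")
px=np.array([[90,218],[385,118],[408,180],[115,275],[70,180],[437,60],[550,440],[172,558]])/5.4+[80,110]
B=R.from_rotvec([0,0,-.315])
for z,p in((.048,px[:4]),(.012,px[4:])):
    q=B.apply(onz(c,p,z)-[.5316,.284,0]);print((q[:,:2]*1000).round(1).tolist(),q.mean(0)[:2]*1000)
E
```

```text
time: 13.38
tcp_pos: [0.4805, 0.2749, 0.139]
ee_rot: [-1.943, -2.464, -0.004]
ft_force: [0.2, -0.8, -0.7]
gripper_width: 0.314
time: 13.75
tcp_pos: [0.4833, 0.2681, 0.1387]
ee_rot: [-1.848, -2.541, 0.001]
ft_force: [-0.2, -0.0, -0.4]
gripper_width: 0.31
t 13.75 tcp [0.4833 0.2681 0.1387] psi 1.884 shift now [ 0.1  0.9 72.8] turn [-0.001  0.    -0.002] shift after turn [ 0.1  0.9 72.8] w 26.5 F [-0.2 -0.  -0.4] q [-0.05  0.5  -0.67  1.65  0.34  1.11 -0.5 ]
[[60.7, 73.3], [62.1, -72.3], [31.3, -74.8], [31.6, 68.9]] [46.44308869 -1.23477911]
[[92.8, 92.5], [92.4, -94.5], [-96.3, -96.1], [-95.7, 93.0]] [-1.70358543 -1.25846934]
```

```bash
python3 -m creep '[[[15,0,0.5,30,0,0,0],[15,0,0,25,0,0,0],[15,0,0,13,0,0,0],[15,0,0,4,0,0,0],[15,0,0,0,0,0,0],[15,0,0,0,0,0,0]]]'; python3 g.py .4841 .2685 .0639 1.886
```

```text
time: 14.55
tcp_pos: [0.4846, 0.2692, 0.068]
ee_rot: [1.845, 2.542, 0.003]
ft_force: [-0.1, -1.1, -0.5]
gripper_width: 0.312
t 14.55 tcp [0.4846 0.2692 0.068 ] psi 1.886 shift now [-0.5 -0.7  4.1] turn [ 0.002 -0.    -0.   ] shift after turn [-0.5 -0.7  4.1] w 26.7 F [-0.1 -1.1 -0.5] q [-0.09  0.58 -0.63  1.72  0.4   0.97 -0.55]
```

```bash
python3 -m creep '[[[15,-0.4,-0.5,2.5,0,0,0],[15,0,0,1,0,0,0],[15,0,0,0.5,0,0,0],[15,0,0,0,0,0,0]]]'; python3 g.py .4841 .2685 .0639 1.886
```

```text
time: 15.05
tcp_pos: [0.4837, 0.2681, 0.0639]
ee_rot: [1.845, 2.542, -0.0]
ft_force: [-1.8, -2.1, 4.7]
gripper_width: 0.313
t 15.05 tcp [0.4837 0.2681 0.0639] psi 1.886 shift now [0.2 0.5 0. ] turn [ 0.     0.001 -0.   ] shift after turn [0.2 0.5 0. ] w 26.7 F [-1.8 -2.1  4.7] q [-0.09  0.59 -0.63  1.73  0.41  0.96 -0.56]
```

```bash
python3 -m creep '[[[60,0,0,0,0,0,0],[60,0,0,0,0,0,0],[60,0,0,0,0,0,0],[60,0,0,-20,0,0,0],[60,0,0,-40,0,0,0],[60,0,0,-25,0,0,0],[60,0,0,0,0,0,0.084],[60,0,0,0,0,0,0.084],[60,0,0,0,0,0,0]]]'; python3 g.py .4337 -.1193 .1 1.719
```

```text
time: 16.18
tcp_pos: [0.4835, 0.2681, 0.1479]
ee_rot: [2.051, 2.38, -0.0]
ft_force: [-1.7, -0.6, 0.1]
gripper_width: 0.702
t 16.18 tcp [0.4835 0.2681 0.1479] psi 1.719 shift now [-375.8 -106.4   48. ] turn [-0.  0. -0.] shift after turn [-375.8 -106.4   47.9] w 60.0 F [-1.7 -0.6  0.1] q [-0.07  0.48 -0.64  1.64  0.31  1.12 -0.65]
```

```bash
python3 -m creep '[[[60,-47,-13.3,6,0,0,0],[60,-47,-13.3,6,0,0,0],[60,-47,-13.3,6,0,0,0],[60,-47,-13.3,6,0,0,0],[60,-47,-13.3,6,0,0,0],[60,-47,-13.3,6,0,0,0],[60,-47,-13.3,6,0,0,0],[60,-47,-13.3,6,0,0,0],[60,0,0,0,0,0,0],[60,0,0,0,0,0,0]]]'; python3 g.py .4337 -.1193 .033 1.719; python3 m2.py .4841 .2685 1.886 .03 p2 >/dev/null;python3 -c "
import cv2;a=cv2.imread('pics/p2_top.png')[110:220,80:200];cv2.imwrite('pics/p2c.png',cv2.resize(a,(648,594),interpolation=2))"
```

```text
time: 17.42
tcp_pos: [0.4335, -0.1187, 0.1]
ee_rot: [-2.051, -2.379, -0.001]
ft_force: [-0.1, 0.7, -0.0]
gripper_width: 0.702
t 17.43 tcp [ 0.4335 -0.1187  0.1   ] psi 1.719 shift now [-0.6  0.1 67. ] turn [ 0.    -0.001 -0.   ] shift after turn [-0.6  0.1 67. ] w 59.9 F [-0.1  0.7 -0. ] q [ 0.68  0.32 -0.54  1.97  0.21  0.9   0.18]
```

View pics/p2c.png

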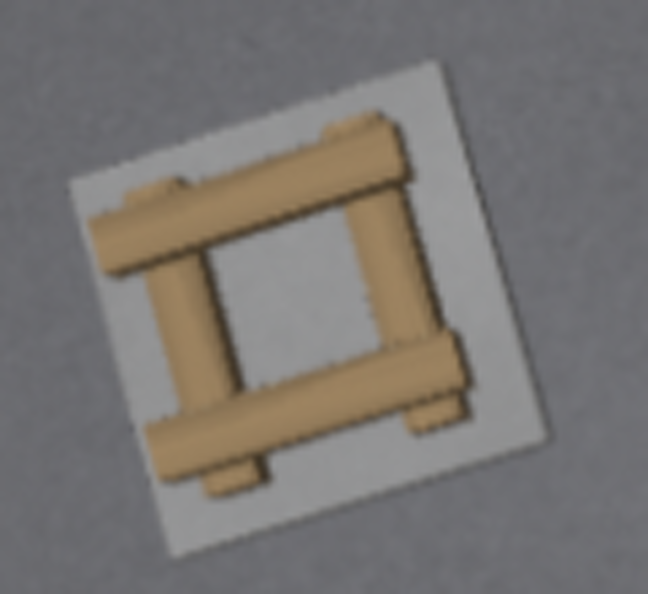

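The two lower slats lie parallel and symmetric across the battens, with their crop ends at (98,245)–(400,150) and (155,450)–(460,360). Picking the third.

```bash
python3 -m creep '[[[60,-0.5,0,30,0,0,0],[60,0,0,22,0,0,0],[60,0,0,13,0,0,0],[60,0,0,1,0,0,0],[60,0,0,0,0,0,0],[15,0,0,0,0,0,0],[15,0,0,0,0,0,0],[15,0,0,0,0,0,0],[15,0,0,0,0,0,0],[15,0,0,-30,0,0,0],[15,0,0,-45,0,0,0],[15,0,0,-45,0,0,0]]]' 40; python3 g.py .5161 .3316 .16 3.457
```

```text
time: 19.02
tcp_pos: [0.4329, -0.1198, 0.1549]
ee_rot: [-2.051, -2.378, 0.001]
ft_force: [1.0, -0.9, -0.2]
gripper_width: 0.312
t 19.02 tcp [ 0.4329 -0.1198  0.1549] psi 1.718 shift now [434.3 148.5  -5. ] turn [-0.000e+00 -1.000e-03 -1.739e+00] shift after turn [-219.1  403.3   -5.1] w 26.7 F [ 1.  -0.9 -0.2] q [ 0.72  0.24 -0.57  1.91  0.15  1.03  0.24]
```

```bash
python3 -m creep '[[[15,43.4,14.9,0,0,0,0],[15,43.4,14.9,0,0,0,0],[15,43.4,14.9,0,0,0,0],[15,43.4,14.9,0,0,0,0],[15,43.4,14.9,0,0,0,0],[15,43.4,14.9,0,0,0,0],[15,43.4,14.9,0,0,0,0],[15,43.4,14.9,0,0,0,0],[15,43.4,14.9,0,0,0,0],[15,43.4,14.9,0,0,0,0],[15,0,0,0,0,0,-0.174],[15,0,0,0,0,0,-0.174]]]'; python3 -m creep '[[[15,0,0,0,0,0,-0.174],[15,0,0,0,0,0,-0.174],[15,0,0,0,0,0,-0.174],[15,0,0,0,0,0,-0.174],[15,0,0,0,0,0,-0.174],[15,0,0,0,0,0,-0.174],[15,0,0,0,0,0,-0.174],[15,0,0,0,0,0,-0.174],[15,0,0,0,0,0,0],[15,0,0,0,0,0,0]]]'; python3 g.py .5161 .3316 .086 3.457
```

```text
time: 20.52
tcp_pos: [0.5167, 0.332, 0.1532]
ee_rot: [-1.599, -2.703, 0.002]
ft_force: [-0.4, 0.2, -0.8]
gripper_width: 0.311
time: 21.78
tcp_pos: [0.5172, 0.331, 0.1537]
ee_rot: [0.491, -3.103, 0.001]
ft_force: [0.2, -0.4, -0.6]
gripper_width: 0.315
t 21.77 tcp [0.5172 0.331  0.1537] psi -2.828 shift now [ 0.9  1.  67.7] turn [-0.    -0.001 -0.002] shift after turn [ 0.9  0.9 67.7] w 26.9 F [ 0.2 -0.4 -0.6] q [ 0.02  0.74 -1.03  1.45  0.64  1.32  0.82]
```

```bash
python3 -m creep '[[[15,0.6,0.6,30,0,0,0],[15,0,0,22,0,0,0],[15,0,0,10,0,0,0],[15,0,0,4,0,0,0],[15,0,0,0,0,0,0],[15,0,0,0,0,0,0]]]'; python3 g.py .5161 .3316 .0815 3.457
```

```text
time: 22.52
tcp_pos: [0.5169, 0.3322, 0.0889]
ee_rot: [-0.494, 3.101, 0.001]
ft_force: [-0.3, 0.4, -0.4]
gripper_width: 0.31
t 22.52 tcp [0.5169 0.3322 0.0889] psi -2.825 shift now [ 1.  -0.4  7.4] turn [0.001 0.002 0.001] shift after turn [ 1.  -0.4  7.4] w 26.5 F [-0.3  0.4 -0.4] q [ 0.    0.8  -0.99  1.52  0.7   1.2   0.78]
```

```bash
python3 -m creep '[[[15,0.7,-0.3,4,0,0,0],[15,0,0,2,0,0,0],[15,0,0,1,0,0,0],[15,0,0,0,0,0,0]]]'; python3 g.py .5161 .3316 .0815 3.457
```

```text
time: 23.02
tcp_pos: [0.5159, 0.3312, 0.0829]
ee_rot: [-0.494, 3.102, -0.001]
ft_force: [-2.1, -2.3, 9.9]
gripper_width: 0.317
t 23.02 tcp [0.5159 0.3312 0.0829] psi -2.825 shift now [-0.3  0.4  1.4] turn [-0.001  0.001  0.001] shift after turn [-0.3  0.4  1.4] w 27.1 F [-2.1 -2.3  9.9] q [ 0.    0.81 -0.99  1.53  0.71  1.19  0.78]
```

```bash
python3 -m creep '[[[60,0,0,0,0,0,0],[60,0,0,0,0,0,0],[60,0,0,0,0,0,0],[60,0,0,-20,0,0,0],[60,0,0,-35,0,0,0],[60,0,0,-20,0,0,0],[60,0,0,0,0,0,0.17],[60,0,0,0,0,0,0.17],[60,0,0,0,0,0,0.17],[60,0,0,0,0,0,0.17],[60,0,0,0,0,0,0.17],[60,0,0,0,0,0,0.17]]]'; python3 -m creep '[[[60,0,0,0,0,0,0.157],[60,0,0,0,0,0,0.157],[60,0,0,0,0,0,0.157],[60,0,0,0,0,0,0.157],[60,0,0,0,0,0,0.157],[60,0,0,0,0,0,0]]]'; python3 g.py .6494 -.1032 .1 1.653
```

```text
time: 24.52
tcp_pos: [0.5158, 0.3314, 0.1567]
ee_rot: [1.09, 2.946, 0.001]
ft_force: [0.1, -0.3, -0.0]
gripper_width: 0.702
time: 25.28
tcp_pos: [0.5158, 0.3315, 0.1567]
ee_rot: [2.125, 2.313, 0.001]
ft_force: [0.2, -0.3, 0.6]
gripper_width: 0.698
t 25.27 tcp [0.5158 0.3315 0.1567] psi 1.655 shift now [-444.4   96.4   56.7] turn [ 0.001 -0.     0.002] shift after turn [-444.2   97.4   56.7] w 59.7 F [ 0.2 -0.3  0.6] q [-0.18  0.59 -0.64  1.46  0.36  1.21 -0.79]
```

```bash
python3 -m creep '[[[60,-44.4,9.7,5.7,0,0,0],[60,-44.4,9.7,5.7,0,0,0],[60,-44.4,9.7,5.7,0,0,0],[60,-44.4,9.7,5.7,0,0,0],[60,-44.4,9.7,5.7,0,0,0],[60,-44.4,9.7,5.7,0,0,0],[60,-44.4,9.7,5.7,0,0,0],[60,-44.4,9.7,5.7,0,0,0],[60,-44.4,9.7,5.7,0,0,0],[60,-44.4,9.7,5.7,0,0,0],[60,0,0,0,0,0,0],[60,0,0,0,0,0,0]]]'; python3 g.py .6494 -.1032 .033 1.653; python3 m2.py .4841 .2685 1.886 .03 p3 >/dev/null;python3 -c "
import cv2;a=cv2.imread('pics/p3_top.png')[110:220,80:200];cv2.imwrite('pics/p3c.png',cv2.resize(a,(648,594),interpolation=2))"
```

```text
time: 26.78
tcp_pos: [0.6489, -0.1025, 0.099]
ee_rot: [-2.126, -2.312, -0.002]
ft_force: [0.3, 0.8, 0.5]
gripper_width: 0.7
t 26.77 tcp [ 0.6489 -0.1025  0.099 ] psi 1.655 shift now [-0.8  0.4 66. ] turn [ 0.    -0.002  0.002] shift after turn [-0.7  0.4 66. ] w 59.8 F [0.3 0.8 0.5] q [ 0.47  0.71 -0.56  1.38  0.38  1.16 -0.05]
```

View pics/p3c.png

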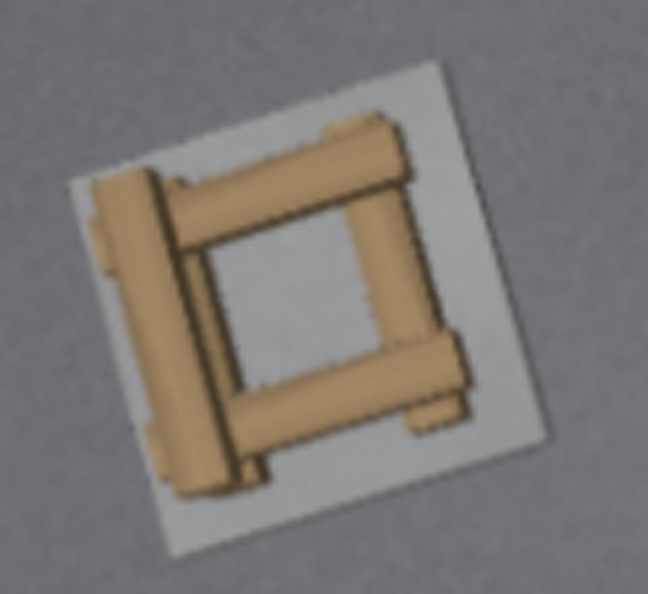

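The third slat is down over the left batten, spanning about (125,175)–(205,490) in the crop, parallel to it and offset only by parallax. Picking the fourth.

```bash
python3 -m creep '[[[60,-0.5,0.2,30,0,0,0],[60,0,0,22,0,0,0],[60,0,0,13,0,0,0],[60,0,0,0.5,0,0,0],[60,0,0,0,0,0,0],[15,0,0,0,0,0,0],[15,0,0,0,0,0,0],[15,0,0,0,0,0,0],[15,0,0,0,0,0,0],[15,0,0,-30,0,0,0],[15,0,0,-45,0,0,0],[15,0,0,-45,0,0,0]]]' 40; python3 g.py .5471 .2365 .16 3.457
python3 - <<'E'
from h import *
c=read_camera("top")
px=np.array([[93,187],[150,168],[235,482],[180,495]])/5.4+[80,110]
q=R.from_rotvec([0,0,-.315]).apply(onz(c,px,.066)-[.5316,.284,0]);print((q[:,:2]*1000).round(1).tolist(),q.mean(0)[:2]*1000)
E
```

```text
time: 28.38
tcp_pos: [0.6483, -0.104, 0.1535]
ee_rot: [-2.127, -2.309, 0.002]
ft_force: [0.1, -0.2, -1.5]
gripper_width: 0.315
t 28.38 tcp [ 0.6483 -0.104   0.1535] psi 1.653 shift now [347.6 -73.   -6.2] turn [-1.000e-03 -3.000e-03 -1.804e+00] shift after turn [ -9.4 355.1  -6.5] w 26.9 F [ 0.1 -0.2 -1.5] q [ 0.47  0.67 -0.57  1.32  0.36  1.26 -0.03]
[[68.3, 61.0], [68.3, 33.0], [-80.0, 33.7], [-78.0, 59.7]] [-5.32951483 46.85580276]
```

```bash
python3 -m creep '[[[15,43.4,-9.1,0,0,0,0],[15,43.4,-9.1,0,0,0,0],[15,43.4,-9.1,0,0,0,0],[15,43.4,-9.1,0,0,0,0],[15,43.4,-9.1,0,0,0,0],[15,43.4,-9.1,0,0,0,0],[15,43.4,-9.1,0,0,0,0],[15,43.4,-9.1,0,0,0,0],[15,0,0,0,0,0,-0.164],[15,0,0,0,0,0,-0.164],[15,0,0,0,0,0,-0.164],[15,0,0,0,0,0,-0.164]]]'; python3 -m creep '[[[15,0,0,0,0,0,-0.164],[15,0,0,0,0,0,-0.164],[15,0,0,0,0,0,-0.164],[15,0,0,0,0,0,-0.164],[15,0,0,0,0,0,-0.164],[15,0,0,0,0,0,-0.164],[15,0,0,0,0,0,-0.164],[15,0,0,0,0,0,0],[15,0,0,0,0,0,0]]]'; python3 g.py .5471 .2365 .09 3.457
```

```text
time: 29.92
tcp_pos: [0.5477, 0.2358, 0.1525]
ee_rot: [-1.262, -2.876, 0.002]
ft_force: [0.4, -0.5, -0.2]
gripper_width: 0.31
time: 31.05
tcp_pos: [0.548, 0.2359, 0.153]
ee_rot: [0.489, -3.102, 0.0]
ft_force: [-0.3, 0.3, -0.5]
gripper_width: 0.313
t 31.05 tcp [0.548  0.2359 0.153 ] psi -2.829 shift now [ 0.7  0.8 63. ] turn [-0.    -0.001 -0.002] shift after turn [ 0.7  0.8 63. ] w 26.7 F [-0.3  0.3 -0.5] q [ 0.21  0.71 -1.04  1.5   0.62  1.29  0.98]
```

```bash
python3 -m creep '[[[15,0.6,0.6,30,0,0,0],[15,0,0,22,0,0,0],[15,0,0,10,0,0,0],[15,0,0,3,0,0,0],[15,0,0,0,0,0,0],[15,0,0,0,0,0,0]]]'; python3 g.py .5471 .2365 .083 3.457
```

```text
time: 31.8
tcp_pos: [0.548, 0.2371, 0.0895]
ee_rot: [-0.492, 3.101, 0.001]
ft_force: [-0.1, 1.0, -1.0]
gripper_width: 0.311
t 31.8 tcp [0.548  0.2371 0.0895] psi -2.827 shift now [ 1.  -0.3  6.5] turn [ 0.     0.002 -0.   ] shift after turn [ 1.  -0.2  6.5] w 26.5 F [-0.1  1.  -1. ] q [ 0.19  0.77 -0.99  1.57  0.68  1.18  0.94]
```

```bash
python3 -m creep '[[[15,0.7,-0.2,4,0,0,0],[15,0,0,1.5,0,0,0],[15,0,0,0.7,0,0,0],[15,0,0,0,0,0,0]]]'; python3 g.py .5471 .2365 .083 3.457
```

```text
time: 32.3
tcp_pos: [0.5468, 0.236, 0.0826]
ee_rot: [0.493, -3.102, 0.001]
ft_force: [-1.2, -2.2, 2.5]
gripper_width: 0.317
t 32.3 tcp [0.5468 0.236  0.0826] psi -2.826 shift now [-0.5  0.4 -0.4] turn [-0.001 -0.    -0.   ] shift after turn [-0.5  0.4 -0.4] w 27.1 F [-1.2 -2.2  2.5] q [ 0.19  0.78 -0.99  1.58  0.69  1.17  0.93]
```

```bash
python3 -m creep '[[[60,0,0,0.5,0,0,0],[60,0,0,0,0,0,0],[60,0,0,0,0,0,0],[60,0,0,-20,0,0,0],[60,0,0,-35,0,0,0],[60,0,0,-40,0,0,0],[60,10,-45,0,0,0,0],[60,10,-45,0,0,0,0],[60,10,-45,0,0,0,0],[60,10,-45,0,0,0,0],[60,10,-45,0,0,0,0],[60,10,-45,0,0,0,0]]]'; python3 - <<'E'
from h import *
C={n:read_camera(n) for n in("top","side")}
B=R.from_euler("z",.315)
for n,c in C.items():
    f=c["frame"].copy()
    def dr(x,y,a,z0,col):
        p=B.apply([x,y,0])+[.5316,.284,0]
        P=np.array([[-L/2,-W/2,0],[L/2,-W/2,0],[L/2,W/2,0],[-L/2,W/2,0]])
        P=R.from_euler("z",.315+a).apply(P)+p+[0,0,z0+H]
        return proj(c,P),col
    r=(80,110,120,110) if n=="top" else (90,280,200,140)
    s=5.4 if n=="top" else 4
    big=cv2.resize(f[r[1]:r[1]+r[3],r[0]:r[0]+r[2]],None,fx=s,fy=s,interpolation=2)
    for q,col in [dr(.05,0,np.pi/2,.03,(0,0,255)),dr(-.05,0,np.pi/2,.03,(0,0,255)),dr(0,.05,0,.048,(0,255,0)),dr(0,-.05,0,.048,(0,255,0))]:
        q=(q+.5-[r[0],r[1]])*s;cv2.polylines(big,[q.astype(int)],True,col,1)
    cv2.imwrite(f"pics/fin_{n}.png",big)
for t in("ink","cup"):
    print(t,[search_frame(n,t)[:1] for n in C])
E
```

```text
time: 33.8
tcp_pos: [0.5741, -0.0404, 0.1785]
ee_rot: [-0.493, 3.1, -0.001]
ft_force: [-0.5, -0.8, 0.1]
gripper_width: 0.702
ink [[{'position': [0.6389, -0.2855, 0.0603], 'confidence': 0.56}], [{'position': [0.6321, -0.2693, 0.0358], 'confidence': 0.76}]]
cup [[{'position': [0.4447, -0.3001, 0.0139], 'confidence': 0.78}], [{'position': [0.4415, -0.2788, 0.0366], 'confidence': 0.6}]]
```

View pics/fin_top.png

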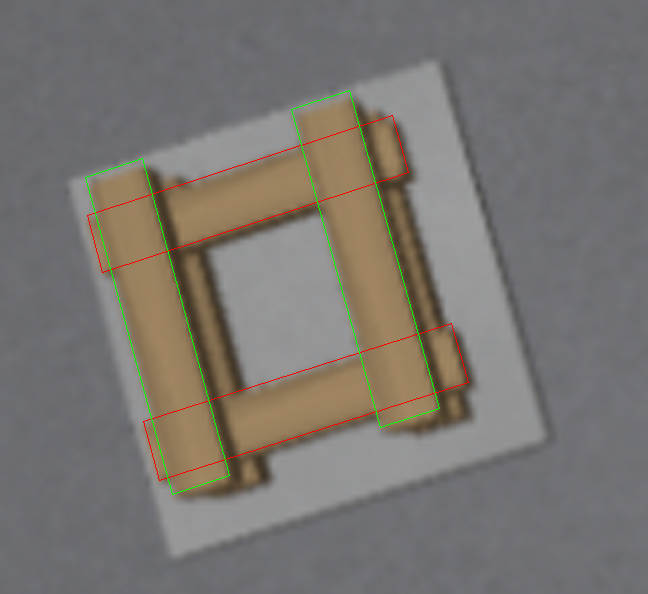

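View pics/fin_side.png

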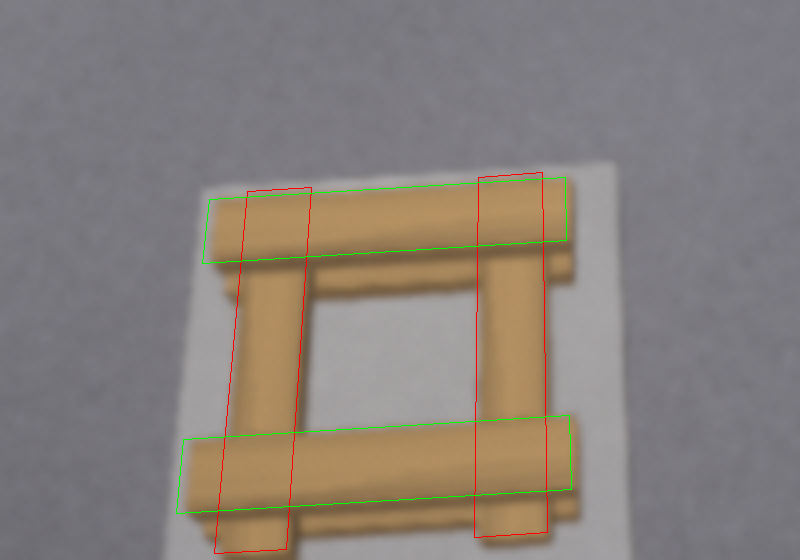

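In both views the outlines of the intended poses match the slats to about 2–3 mm. The tower is square, the jar and cup still stand where they were, and the gripper is clear.

```bash
python3 -c "
from workcell import *
print(finish_job(),state()['time'])"
```

```text
the job is handed in; nothing more can be done
the job is handed in; nothing more can be done
```

The tower is built and the job is handed in. I laid two wooden slats across the battens at about ±50 mm, then two more on top, straight above the battens. The robot clock stood at about 34 s of the 69 s allowed.

- **Slats:** The last top and side pictures show all four lying flat in a square, open tower on the board. They agree with the intended poses to about 2–3 mm. The two upper slats may sit up to about 3 mm toward the robot-side end of the battens, which is close to the camera calibration error.
- **Ink jar and cup:** Both were found standing where they started, within detector error. The largest difference was about 10 mm, in one side-view reading of the jar; the top view put it within 3 mm. I did not look at them again in a picture at the end and never worked close to them after the first pick.
- **Forces:** The largest reading I saw at the ends of moves was about 10 N, when the third slat was set down.
- **Failed checks:** The silhouette fit failed where wood merged in the picture or the gripper hid the slat. I measured the placed slats from their corners and outlines instead.

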